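Stand the slumped books back up

TASK

The outermost book at each end of the desk rack has slumped outward onto the rack's end panel. Push each of the two by its overhanging top, with the fingertips or the outside of the fingers, until it stands upright by itself in its half of the rack beside the other books. Do not grip or lift any book, and leave the upright books and the things on the desk where they are.

Things in the scene. Friction and masses are not known exactly. Their poses are not given: they have to be found in the camera images.
- rack: Fixed wooden book rack, 170 mm deep (x; open front at -x), 320 mm wide (y, to the left). Origin: centre of its underside. Books stand on its floor, 6 mm above the desk. End panels 100 mm high, inner faces at y = +-148 mm, outer at +-160 mm; centre divider 10 mm thick, 130 mm high at y = 0; back lip 35 mm high at x = +75 to +85 mm.
- left_slumped: Slumped hardback, outermost in the rack's left half: 34 mm thick (y), 148 deep (x, spine at -x), 215 tall (z); loose, 0.28-0.78 kg. Origin: centre of its underside; z from foot to top. Leans 30-37 deg to the rack's +y on the end panel's top edge, its top overhanging; foot 1-10 mm from the upright book. Pushed sideways at the top it tips up about its foot and then stands by itself.
- right_slumped: Slumped hardback, outermost in the rack's right half: 26 mm thick (y), 140 deep (x, spine at -x), 192 tall (z); loose, 0.28-0.78 kg. Origin: centre of its underside; z from foot to top. Leans 30-37 deg to the rack's -y on the end panel's top edge, its top overhanging; foot 1-10 mm from the upright book. Pushed sideways at the top it tips up about its foot and then stands by itself.
- left_book_a: Upright book in the left half of the rack, against the centre divider: 28 mm thick (y), 148 mm deep (x), 205 mm tall (z); loose, stays standing. Origin at the centre of its underside.
- left_book_b: Upright book in the left half of the rack, next to it, beside the slumped book: 22 mm thick (y), 140 mm deep (x), 195 mm tall (z); loose, stays standing. Origin at the centre of its underside.
- right_book_a: Upright book in the right half of the rack, against the centre divider: 30 mm thick (y), 148 mm deep (x), 210 mm tall (z); loose, stays standing. Origin at the centre of its underside.
- right_book_b: Upright book in the right half of the rack, next to it, beside the slumped book: 24 mm thick (y), 142 mm deep (x), 200 mm tall (z); loose, stays standing. Origin at the centre of its underside.
- stapler: Black and grey desk stapler, 125 x 34 x 49 mm, loose on the desk just outside the rack's left end, below the overhanging book; leave alone. Origin at the centre of its underside.
- eraser: White eraser, 50 x 22 x 14 mm, loose on the desk just outside the rack's right end, below the overhanging book; leave alone. Origin at the centre of its underside.
- mouse: Black computer mouse, 115 x 60 x 33 mm, on the desk mat; leave alone. Origin at the centre of its underside.
- mug: White mug, 80 mm across, 92 mm high, beside the rack; leave alone. Origin at the centre of its underside.
- pen_cup: Black pen cup, 80 mm across, 95 mm high (pens stick out to 155 mm), beside the rack; leave alone. Origin at the centre of its underside.
- flask: Dark steel drinking flask, 68 mm across, 180 mm high, behind the rack to the right; leave alone. Origin at the centre of its underside.
- phone: Black phone, 150 x 72 x 9 mm, lying on the desk; leave alone. Origin at the centre of its underside.

How it is judged (in metres and radians):
At the end, for the whole second after the job is handed in: Both slumped books stand on the rack floor within 0.1 rad of vertical, at rest, each in its own half of the rack (centre of its foot 60 to 120 mm from the rack's middle, -50 to +40 mm in depth), facing along the row within 0.25 rad, and the four other books still stand within 0.1 rad of vertical (angle between each of left_slumped, right_slumped, left_book_a, left_book_b, right_book_a, right_book_b's own z axis and vertical below 0.1 rad and z of left_slumped in the frame of rack between 0 and 0.012 m and angle between the y axis of each of left_slumped, right_slumped and the y axis of rack, either way round below 0.25 rad and x of left_slumped in the frame of rack between -0.05 and 0.04 m and linear speed of each of left_slumped, right_slumped below 0.02 m/s and y of left_slumped in the frame of rack between 0.06 and 0.12 m and z of right_slumped in the frame of rack between 0 and 0.012 m and x of right_slumped in the frame of rack between -0.05 and 0.04 m and y of right_slumped in the frame of rack between -0.12 and -0.06 m); the robot touches nothing.
It fails at once if a slumped book is lifted off the rack floor or carried (underside centre more than 30 mm above the desk) (height (world z) of any of left_slumped, right_slumped above 0.03 m).
It fails at once if a slumped book falls over (tilts beyond 50 degrees) (angle between any of left_slumped, right_slumped's own z axis and vertical above 0.87 rad).
It fails at once if an upright book is shifted by more than 30 mm, lifted or tipped over (distance of any of left_book_a, left_book_b, right_book_a, right_book_b from where it was at the start of the episode above 0.03 m or height (world z) of any of left_book_a, left_book_b, right_book_a, right_book_b above 0.03 m or angle between any of left_book_a, left_book_b, right_book_a, right_book_b's own z axis and vertical above 0.25 rad).
It fails at once if a thing on the desk is moved by more than 30 mm (distance of any of stapler, eraser, mouse, mug, pen_cup, flask, phone from where it was at the start of the episode above 0.03 m).
It also fails if it takes over 58 s, if anything falls off the work surface, if the arm or the gripper's body presses on something with over 40 N, if the wrist force passes 120 N, or if a joint passes its speed limit or range.

ROBOT

A 6-joint arm with a two-finger parallel gripper is mounted at the origin on the work surface. World frame = base frame: x ahead of the robot, y to its left, z up, the work surface at z = 0. Lengths are in mm, angles in rad, forces in N, time in s.
With the tool pointing down it reaches from about 275 to 825 mm from the base axis. Payload 5.2 kg.
Tool frame: the origin (TCP) lies at the very end of the fingers, on their centre line; the grasp point (between the pads) lies 19 mm behind it (ctrl.tcp_to_grasp is the distance from the TCP to the grasp point, in mm); x points along the fingers, y is the direction in which the jaws open and shut, and the axes are right-handed (so a half turn about x gives the same grasp; the last joint's range is limited). The gripper opens to 93 mm and grips with 3 to 60 N. Pads are 15 mm wide; open, the fingers measure 128 mm over their backs; the gripper's body (75 mm by 188 mm) begins 65 mm behind the grasp point.
Start: joints at [0.965, 0.259, 1.535, -0, 1.348, -0.203], TCP at [215.577, 505.996, 218.653] pointing down, gripper open.
Joint ranges: [-3.14, 3.14], [-0.91, 2.08], [0.19, 2.58], [-1.22, 4.36], [0.22, 2.71], [-3.12, 3.12]. Speed limits (rad/s): [2.57, 2.57, 3.14, 3.14, 3.14, 3.14].

INTERFACE

Orientations are given as [roll, pitch, yaw] about the fixed x, y, z axes, in that order (R = Rz(yaw) Ry(pitch) Rx(roll)).
In Python, from rig import ctrl, viewer gives the robot as it stands. The module is installed in compiled form; this text tells all that it offers.
- The arm moves only by the tool arm_command, never from a script. Its argument "plan" is a list of rows, each an object with "translation": the shift along the world's x, y, z in m, a list of three; "yaw": the turn about the world's z in rad. A call has 1 to 20 rows; each row shifts and turns the commanded pose from where the row before left it; what a row does not reach is not made up. A row lasts 1/8 s, in which the tool goes at most 62.5 mm and 10.7 degrees, less where a joint would pass 70% of its speed; a pose out of reach is approached as far as the arm can. A call is refused whole if a number of a shift passes 0.0625 or a number of a turn 0.188, either way. A call with a gripper value outside its range is refused whole. "jaw" is the closure, from -1 (fully open) to 1 (shut), set as the call begins (left out, the last holds). The fingers move at their own pace and stop on an object; the grip force is fixed at half the most. Time passes only in rows, so rows that do not move let the fingers close. It gives the time, the measured TCP pose, the force and the opening at its end, in the units of the state.
- ctrl.state(): the state, without advancing time (a new reading comes with each control period).
- viewer.grab_frame(name): name is "scene" or "top" or "wrist"; returns the picture (384x512x3 uint8, blue, green, red); there is no depth.
- viewer.camera_model(name): a dict with "camera_matrix" (3x3 intrinsics, pixels), "origin" and "orientation" of the camera in the world. Camera axes: x right, y up, looking along -z (the intrinsics and any distortion apply to the point x, -y, -z); pixel columns grow to the right and rows downward; lengths in mm; the calibration is good to about 2 mm. A picture is of the moment at which its call begins: read the wrist's pose just before it. camera_model takes no time and is no camera call; for the wrist camera it gives the pose at the moment of the call.
- ctrl.finish_job(): hands the job in, once; it reports no verdict.
The state is a dict: "time": time; "q": joint angles; "joint_vel": joint speeds; "joint_torque": joint torques, N m; "eef_pos": TCP position; "tcp_rot": TCP orientation; "force": force on the tool from outside, world axes, zero at the start; "ft_torque": the same for the moment, N m; "opening": finger opening in mm.
Only numpy, scipy, OpenCV 4.12 (cv2) and the standard library are available. Lean on these libraries where they do the work, as an engineer would, in place of code of your own. Each camera call takes 0.05 s, during which the arm holds its last target.

## Working session

There is one attempt and no reset: what is moved stays moved. The work goes in short steps, Python scripts to look and compute and a tool call to move; the robot and the scene stay as the last step left them, time stands still between calls to the robot, and variables do not carry over. Pictures are saved under pics/ and viewed, and the job is handed in when it is done.

Besides the shell and the picture viewer there is one more tool, called after "Request:" in YAML: its name, and indented under it one key for each argument. arm_command: Moves the arm, as the interface text tells. Its arguments: {"type":"object","properties":{"plan":{"type":"array"},"jaw":{"type":"number"}},"required":["plan"]}

```bash
mkdir -p pics
python3 - <<'E'
from rig import ctrl, viewer
import cv2, numpy as np
np.set_printoptions(suppress=True,precision=3)
print(ctrl.state())
for n in ("scene","top"):
    print(n,viewer.camera_model(n)); cv2.imwrite(f"pics/{n}0.png",viewer.grab_frame(n))
E
```

```text
{'time': 0.0, 'q': array([ 0.965,  0.259,  1.536,  0.   ,  1.348, -0.203]), 'joint_vel': array([-0.001,  0.   ,  0.   , -0.001,  0.   ,  0.002]), 'joint_torque': array([  0.   , -43.73 , -28.4  ,   0.072,   0.041,  -0.   ]), 'eef_pos': array([215.253, 505.548, 217.834]), 'tcp_rot': array([-1.776,  1.569, -2.179]), 'force': array([ 0.369, -0.098, -0.862]), 'ft_torque': array([ 0.03 , -0.067, -0.076]), 'opening': 93.07679340292822}
scene {'camera_matrix': array([[424.281,   0.   , 257.599],
       [  0.   , 424.281, 186.491],
       [  0.   ,   0.   ,   1.   ]]), 'origin': array([ 540.995, -358.112, 1130.75 ]), 'orientation': array([ 0.319, -0.001,  0.113])}
top {'camera_matrix': array([[378.183,   0.   , 255.319],
       [  0.   , 378.183, 196.506],
       [  0.   ,   0.   ,   1.   ]]), 'origin': array([ 330.455,   24.026, 1210.305]), 'orientation': array([ 0.144, -0.001, -1.592])}
```

View pics/scene0.png

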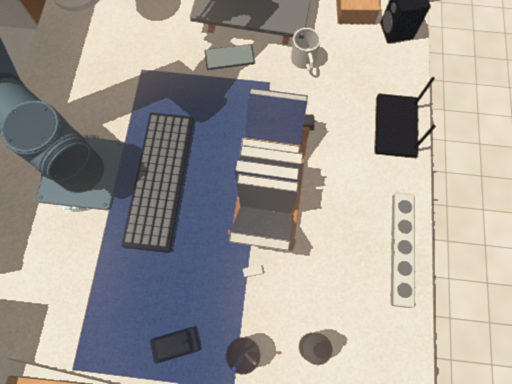

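View pics/top0.png

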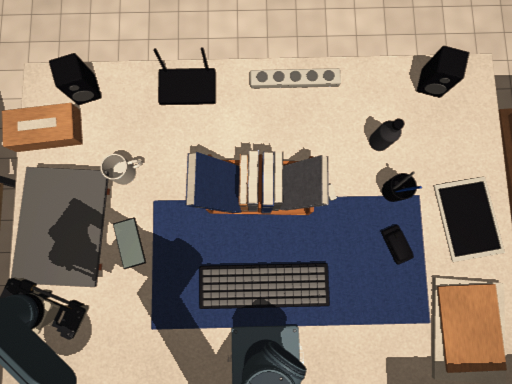

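```bash
cat > h.py <<'E'
import numpy as np, cv2
from scipy.spatial.transform import Rotation as R
from rig import ctrl, viewer
np.set_printoptions(suppress=True,precision=1)
def cam(n):
    c=viewer.camera_model(n); return c['camera_matrix'],np.array(c['origin']),R.from_euler('xyz',c['orientation']).as_matrix()
def proj(n,p,c=None):
    K,o,M=c or cam(n); q=(np.atleast_2d(p)-o)@M; q=q*[1,-1,-1]; u=q@K.T; return u[:,:2]/u[:,2:]
def back(n,uv,z,c=None):
    K,o,M=c or cam(n); uv=np.atleast_2d(uv); d=np.c_[uv,np.ones(len(uv))]@np.linalg.inv(K).T*[1,-1,-1]@M.T
    return o+d*((z-o[2])/d[:,2])[:,None]
E
python3 - <<'E'
import cv2
t=cv2.imread('pics/top0.png')[130:230,170:350]; cv2.imwrite('pics/topz.png',cv2.resize(t,None,fx=4.4,fy=4.4,interpolation=cv2.INTER_CUBIC))
t=cv2.imread('pics/scene0.png')[80:290,210:340]; cv2.imwrite('pics/scz.png',cv2.resize(t,None,fx=2.8,fy=2.8,interpolation=cv2.INTER_CUBIC))
E
```

```text
(no output)
```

View pics/topz.png

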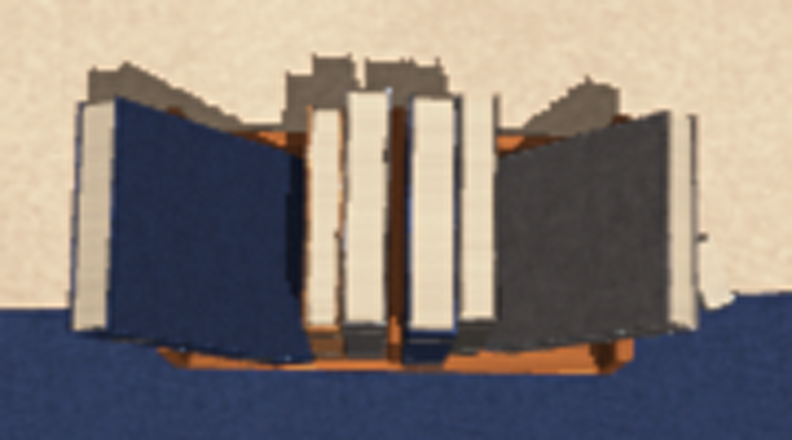

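View pics/scz.png

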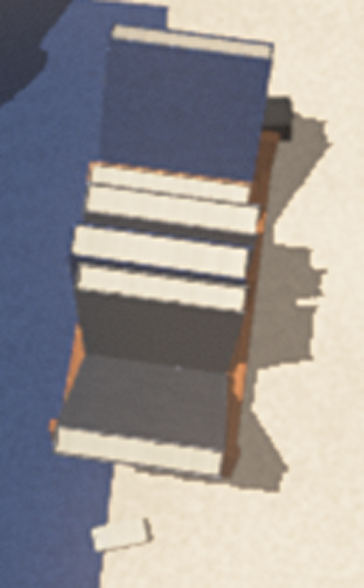

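Run:
```python
from h import *
f=lambda l:np.array(l,float)/4.4+[170,130]-.4
la=f([(347,92),(390,90),(344,318),(386,320)]); ra=f([(412,97),(459,95),(409,328),(456,330)])
ls=f([(117,98),(108,330),(80,103),(72,328)]); rs=f([(668,113),(668,325),(693,117),(697,327)])
print(back('top',la,211)); print(back('top',ra,216))
# scene
g=lambda l:np.array(l,float)/2.8+[210,80]-.3
sls=g([(270,56),(108,38),(272,43),(115,27)]) # inner back, inner front, outer back, outer front
srs=g([(221,450),(60,428),(217,472),(55,452)])
ct,cs=cam('top'),cam('scene')
def tri(a,b):
    out=[]
    for p,q in zip(a,b):
        A=back('top',p,0,ct)[0];B=back('scene',q,0,cs)[0];d1=A-ct[1];d2=B-cs[1]
        s=np.linalg.lstsq(np.c_[d1,-d2],cs[1]-ct[1],rcond=None)[0];P=ct[1]+s[0]*d1;Q=cs[1]+s[1]*d2
        out.append(np.r_[(P+Q)/2,np.linalg.norm(P-Q)])
    return np.array(out)
print('L',tri(ls,sls));print('R',tri(rs,srs))
print('rack front lower corners',back('top',f([(185,370),(625,374)]),3))
print('eraser',back('top',f([(702,240)]),10), 'pen cup top',back('top',[(400,186)],95),'mug',back('top',[(116,165)],92))
```

```text
[[601.6  36.2 211. ]
 [602.3   9.6 211. ]
 [460.9  40.7 211. ]
 [459.1  15.3 211. ]]
[[596.2  -3.7 216. ]
 [596.9 -32.6 216. ]
 [453.4   1.6 216. ]
 [451.5 -26.7 216. ]]
L [[600.4 178.  213.5   0.6]
 [457.4 184.4 205.7   0.2]
 [603.1 204.4 191.7   0.4]
 [461.1 209.9 183.5   1.6]]
R [[ 591.  -166.6  183.5    0.1]
 [ 457.9 -161.7  173.1    1.9]
 [ 589.7 -183.5  177.1    0. ]
 [ 456.5 -180.8  168.8    1.1]]
rack front lower corners [[ 452.4  160.6    3. ]
 [ 442.6 -159.7    3. ]]
eraser [[ 539.2 -219.2   10. ]] pen cup top [[ 514.2 -413.7   95. ]] mug [[597.3 438.9  92. ]]
```

Run:
```python
from h import *
s=ctrl.state(); M=R.from_euler('xyz',s['tcp_rot']).as_matrix(); print(M.round(3)); y=M[:,1]; print(np.arctan2(y[1],y[0]), s['eef_pos'])
K,o,A=cam('wrist'); print(o-s['eef_pos'])
```

```text
[[-0.   0.4  0.9]
 [-0.   0.9 -0.4]
 [-1.  -0.  -0. ]]
1.1679970952728833 [215.3 505.6 217.9]
[-69.   29.8 167. ]
```

Request:
arm_command:
  plan:
    - {"translation":[0.032,-0.025,0.004],"yaw":-0.12}
    - {"translation":[0.032,-0.025,0.004],"yaw":-0.12}
    - {"translation":[0.032,-0.025,0.004],"yaw":-0.12}
    - {"translation":[0.032,-0.025,0],"yaw":-0.12}
    - {"translation":[0.032,-0.025,0],"yaw":-0.12}
    - {"translation":[0.032,-0.025,0],"yaw":-0.12}
    - {"translation":[0.032,-0.025,0],"yaw":-0.12}
    - {"translation":[0.032,-0.025,0],"yaw":-0.12}
    - {"translation":[0.032,-0.025,0],"yaw":-0.12}
    - {"translation":[0.032,-0.025,0],"yaw":-0.12}
    - {"translation":[0,0,0],"yaw":0}
    - {"translation":[0,0,0],"yaw":0}
  jaw: -0.3

```text
time: 1.6
eef_pos: [535.0, 256.1, 230.0]
tcp_rot: [-1.557, 1.569, 3.124]
force: [-0.7, 0.7, -1.1]
opening: 60.4
```

Run:
```python
from h import *
s=ctrl.state(); M=R.from_euler('xyz',s['tcp_rot']).as_matrix(); y=M[:,1]; print(np.arctan2(y[1],y[0]), s)
cv2.imwrite('pics/t1.png',cv2.resize(viewer.grab_frame('top')[100:260,100:380],None,fx=2.8,fy=2.8))
cv2.imwrite('pics/w1.png',viewer.grab_frame('wrist'))
```

```text
-0.03142966712652253 {'time': 1.6, 'q': array([0.3, 0.3, 1.4, 0. , 1.4, 0.3]), 'joint_vel': array([ 0., -0.,  0., -0., -0., -0.]), 'joint_torque': array([ -0.9, -47.9, -29.3,  -0. ,  -0.1,   0. ]), 'eef_pos': array([535. , 256.1, 230. ]), 'tcp_rot': array([-1.6,  1.6,  3.1]), 'force': array([-0.7,  0.7, -1.1]), 'ft_torque': array([-0.1,  0. ,  0. ]), 'opening': 60.38095917290354}
```

View pics/t1.png

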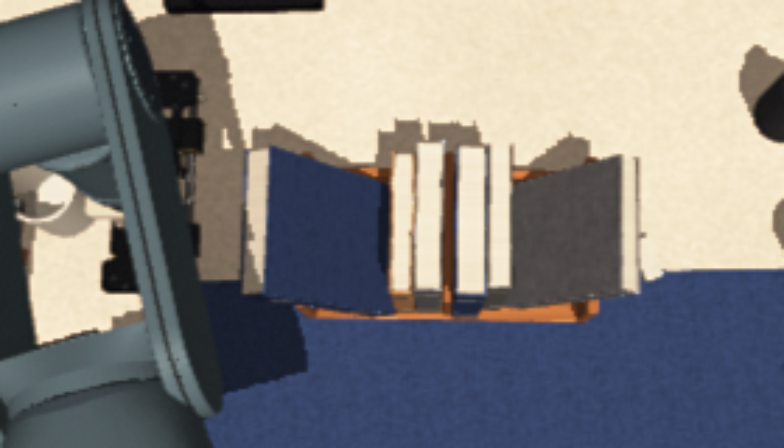

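View pics/w1.png

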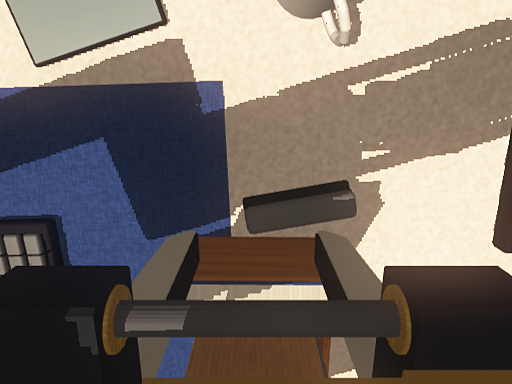

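The tool is outside the left book's overhang (top view, column ~190–200 vs the book edge at ~245), with the stapler well below. I'll lower it and approach.

Request:
arm_command:
  plan:
    - {"translation":[0,0,-0.032],"yaw":0}
    - {"translation":[0,0,-0.032],"yaw":0}
    - {"translation":[0,-0.015,0],"yaw":0}
    - {"translation":[0,-0.01,0],"yaw":0}
    - {"translation":[0,0,0],"yaw":0}

```text
time: 2.33
eef_pos: [536.6, 230.3, 168.5]
tcp_rot: [1.786, 1.568, 0.182]
force: [0.0, 1.0, 0.1]
opening: 60.8
```

Request:
arm_command:
  plan:
    - {"translation":[0,-0.008,0],"yaw":0}
    - {"translation":[0,-0.008,0],"yaw":0}
    - {"translation":[-0.001,-0.008,0],"yaw":0}
    - {"translation":[0,-0.008,0],"yaw":0}
    - {"translation":[0,0,0],"yaw":0}

```text
time: 2.95
eef_pos: [534.9, 198.7, 167.1]
tcp_rot: [2.018, 1.57, 0.415]
force: [0.4, 3.5, 2.7]
opening: 60.4
```

Run:
```python
from h import *
cv2.imwrite('pics/t2.png',cv2.resize(viewer.grab_frame('top')[100:260,100:380],None,fx=2.8,fy=2.8))
```

```text
(no output)
```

View pics/t2.png

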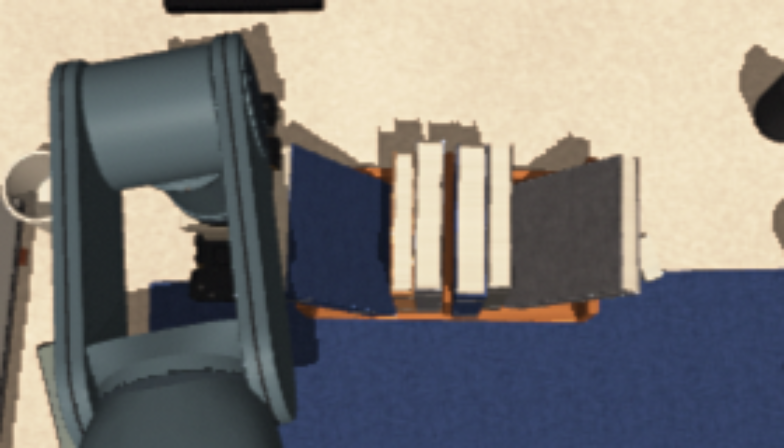

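Request:
arm_command:
  plan:
    - {"translation":[0,-0.008,0],"yaw":0}
    - {"translation":[0,-0.008,0],"yaw":0}
    - {"translation":[-0.001,-0.008,0],"yaw":0}
    - {"translation":[0,-0.008,0],"yaw":0}
    - {"translation":[0,-0.008,0],"yaw":0}
    - {"translation":[-0.001,-0.008,0],"yaw":0}
    - {"translation":[0,0,0],"yaw":0}

```text
time: 3.88
eef_pos: [532.4, 150.0, 166.4]
tcp_rot: [-0.694, 1.57, -2.297]
force: [-0.2, -0.8, 0.0]
opening: 60.3
```

Run:
```python
from h import *
cv2.imwrite('pics/t3.png',cv2.resize(viewer.grab_frame('top')[100:260,100:380],None,fx=2.8,fy=2.8))
cv2.imwrite('pics/s3.png',cv2.resize(viewer.grab_frame('scene')[60:280,160:380],None,fx=2.6,fy=2.6))
```

```text
(no output)
```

View pics/t3.png

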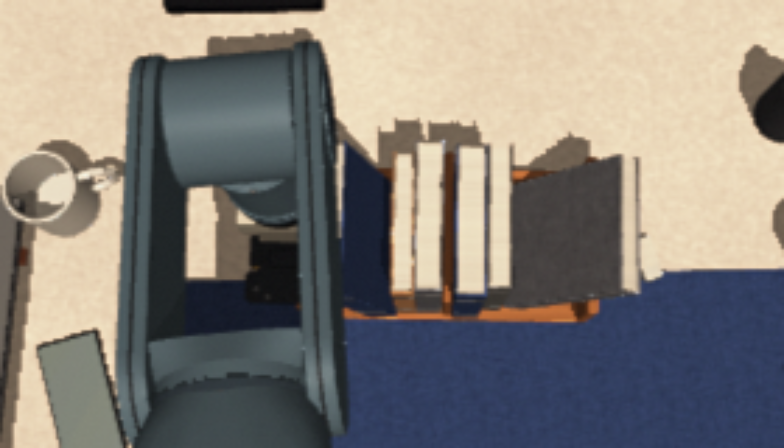

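View pics/s3.png

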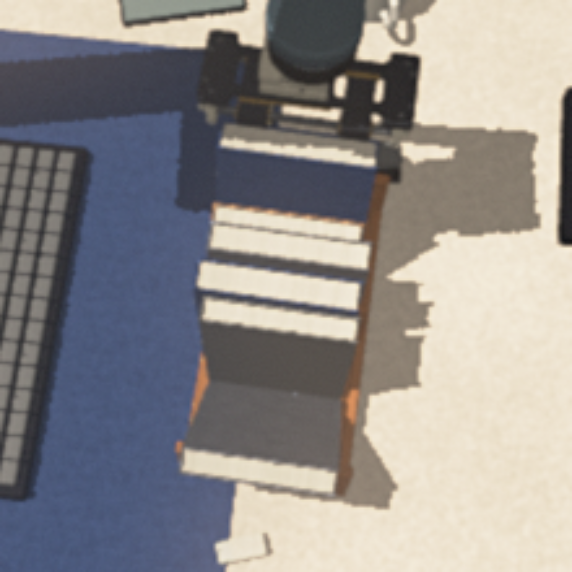

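The left book is coming up evenly: in the scene view its top edge (220–375, 130–160) is parallel to the others. I'll carry on slowly.

Request:
arm_command:
  plan:
    - {"translation":[0,-0.005,0],"yaw":0}
    - {"translation":[0,-0.005,0],"yaw":0}
    - {"translation":[0,-0.005,0],"yaw":0}
    - {"translation":[-0.001,-0.005,0],"yaw":0}
    - {"translation":[0,-0.004,0],"yaw":0}
    - {"translation":[0,-0.004,0],"yaw":0}
    - {"translation":[0,-0.004,0],"yaw":0}
    - {"translation":[0,0,0],"yaw":0}

```text
time: 4.97
eef_pos: [531.6, 118.7, 166.6]
tcp_rot: [-0.643, 1.571, -2.246]
force: [-0.7, -0.1, 0.3]
opening: 60.7
```

Run:
```python
from h import *
cv2.imwrite('pics/s4.png',cv2.resize(viewer.grab_frame('scene')[60:280,160:380],None,fx=2.6,fy=2.6))
```

```text
(no output)
```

View pics/s4.png

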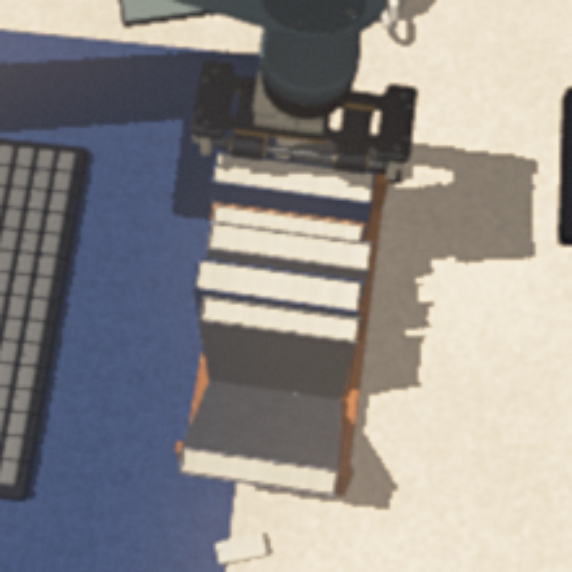

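Request:
arm_command:
  plan:
    - {"translation":[0,-0.004,0],"yaw":0}
    - {"translation":[0,-0.004,0],"yaw":0}
    - {"translation":[0,-0.003,0],"yaw":0}
    - {"translation":[0,-0.003,0],"yaw":0}
    - {"translation":[0,-0.002,0],"yaw":0}
    - {"translation":[0,0,0],"yaw":0}

```text
time: 5.78
eef_pos: [531.6, 104.2, 166.8]
tcp_rot: [3.058, 1.568, 1.455]
force: [0.2, 5.5, 2.0]
opening: 60.2
```

Run:
```python
from h import *
cv2.imwrite('pics/s5.png',cv2.resize(viewer.grab_frame('scene')[60:280,160:380],None,fx=2.6,fy=2.6))
```

```text
(no output)
```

View pics/s5.png

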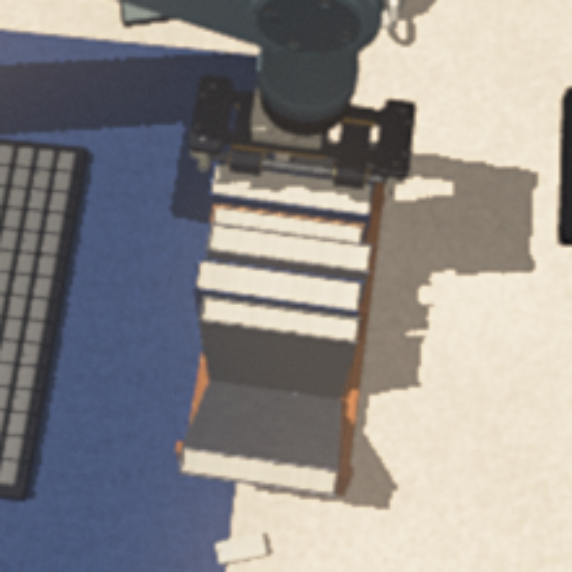

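Force has risen to 5.5 N, so the book is probably standing flat. I'll back off and check.

Request:
arm_command:
  plan:
    - {"translation":[0,0.005,0],"yaw":0}
    - {"translation":[0,0.005,0],"yaw":0}
    - {"translation":[0,0.02,0],"yaw":0}
    - {"translation":[0,0.05,0],"yaw":0}
    - {"translation":[0,0.05,0],"yaw":0}
    - {"translation":[0,0,0.04],"yaw":0}
    - {"translation":[0,0,0.05],"yaw":0}

```text
time: 6.7
eef_pos: [530.2, 234.9, 256.2]
tcp_rot: [-1.322, 1.567, -2.923]
force: [0.4, 0.1, 0.3]
opening: 60.7
```

Run:
```python
from h import *
cv2.imwrite('pics/s6.png',cv2.resize(viewer.grab_frame('scene')[60:280,160:380],None,fx=2.6,fy=2.6,interpolation=cv2.INTER_CUBIC))
cv2.imwrite('pics/t6.png',cv2.resize(viewer.grab_frame('top')[130:230,170:350],None,fx=4.4,fy=4.4,interpolation=cv2.INTER_CUBIC))
```

```text
(no output)
```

View pics/s6.png

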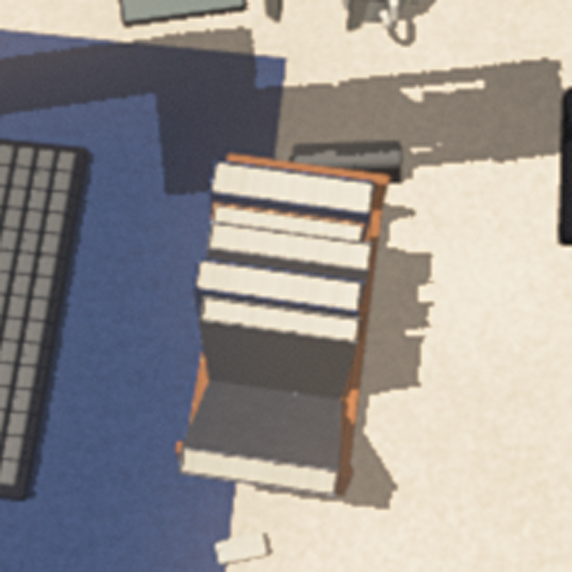

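View pics/t6.png

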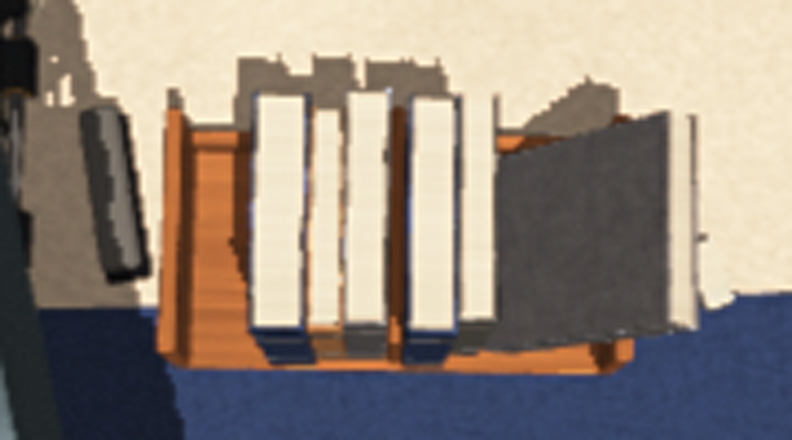

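Run:
```python
from h import *
f=lambda l:np.array(l,float)/4.4+[170,130]-.4
p=back('top',f([(255,95),(306,95),(253,325),(303,327)]),221);print(p)
r=back('top',f([(347,92),(390,90),(344,318),(386,320)]),211).mean(0)
print(p.mean(0)-r,'rack y approx',p.mean(0)[1]-r[1]+19)
```

```text
[[598.2  92.3 221. ]
 [597.5  61.2 221. ]
 [456.5  95.1 221. ]
 [454.7  65.2 221. ]]
[-4.3 53.  10. ] rack y approx 71.99853776613845
```

Request:
arm_command:
  plan:
    - {"translation":[0,-0.025,0.02],"yaw":0}
    - {"translation":[0,-0.045,0],"yaw":0}
    - {"translation":[0,-0.05,0],"yaw":0}
    - {"translation":[0,-0.05,0],"yaw":0}
    - {"translation":[0,-0.05,0],"yaw":0}
    - {"translation":[0,-0.05,0],"yaw":0}
    - {"translation":[0,-0.05,0],"yaw":0}
    - {"translation":[0,-0.05,0],"yaw":0}
    - {"translation":[-0.005,-0.05,0],"yaw":0}
    - {"translation":[-0.005,-0.05,0],"yaw":0}
    - {"translation":[0,0,0],"yaw":0}
    - {"translation":[0,0,0],"yaw":0}

```text
time: 8.3
eef_pos: [521.7, -236.0, 276.1]
tcp_rot: [-2.654, 1.569, 2.026]
force: [0.5, -0.3, -0.6]
opening: 60.5
```

Request:
arm_command:
  plan:
    - {"translation":[0,0,-0.045],"yaw":0}
    - {"translation":[0,0,-0.045],"yaw":0}
    - {"translation":[0,0,-0.04],"yaw":0}
    - {"translation":[0,0.015,0],"yaw":0}
    - {"translation":[0,0.01,0],"yaw":0}
    - {"translation":[0,0,0],"yaw":0}

```text
time: 9.05
eef_pos: [522.9, -211.0, 149.0]
tcp_rot: [1.066, 1.567, -0.534]
force: [0.7, -0.8, 0.3]
opening: 60.8
```

Run:
```python
from h import *
cv2.imwrite('pics/s7.png',cv2.resize(viewer.grab_frame('scene')[80:300,160:380],None,fx=2.6,fy=2.6,interpolation=cv2.INTER_CUBIC))
```

```text
(no output)
```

View pics/s7.png

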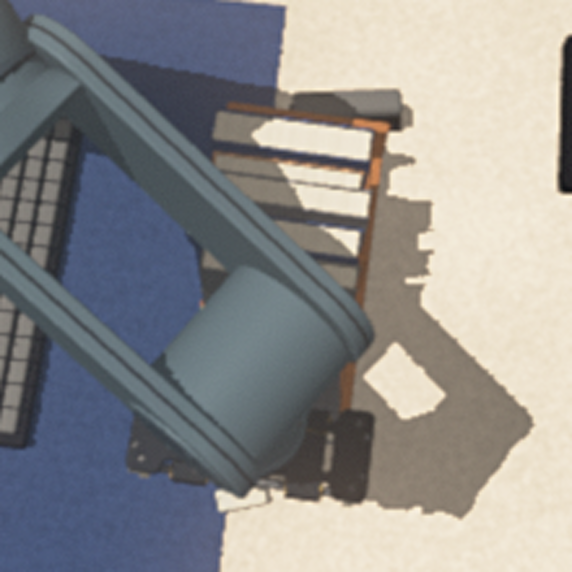

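Request:
arm_command:
  plan:
    - {"translation":[0,0.008,0],"yaw":0}
    - {"translation":[0,0.008,0],"yaw":0}
    - {"translation":[0,0.008,0],"yaw":0}
    - {"translation":[0,0.008,0],"yaw":0}
    - {"translation":[0.001,0.008,0],"yaw":0}
    - {"translation":[0,0,0],"yaw":0}

```text
time: 9.85
eef_pos: [522.4, -171.0, 146.4]
tcp_rot: [-2.393, 1.57, 2.288]
force: [0.3, -0.7, -0.6]
opening: 60.7
```

Run:
```python
from h import *
cv2.imwrite('pics/t8.png',cv2.resize(viewer.grab_frame('top')[130:230,170:350],None,fx=4.4,fy=4.4,interpolation=cv2.INTER_CUBIC))
```

```text
(no output)
```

View pics/t8.png

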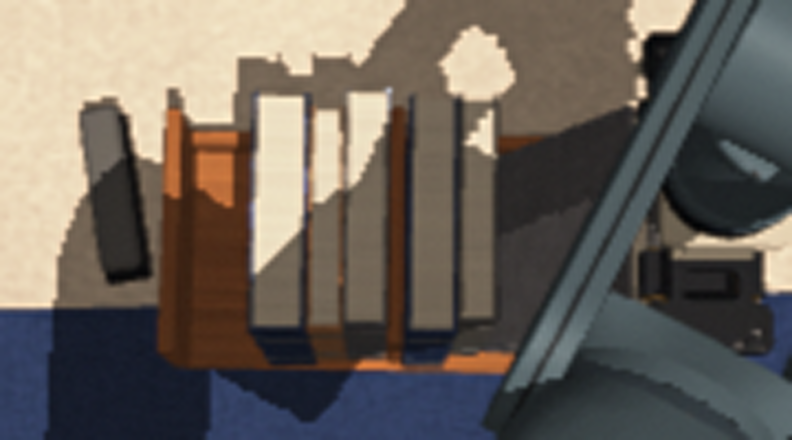

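The grey book's upper edge has moved from column 668 to ~632, about 21 mm inward, so the push works. Continuing.

Request:
arm_command:
  plan:
    - {"translation":[0,0.007,0],"yaw":0}
    - {"translation":[0,0.007,0],"yaw":0}
    - {"translation":[0,0.007,0],"yaw":0}
    - {"translation":[0.001,0.006,0],"yaw":0}
    - {"translation":[0,0.006,0],"yaw":0}
    - {"translation":[0,0.005,0],"yaw":0}
    - {"translation":[0,0.005,0],"yaw":0}
    - {"translation":[0,0.005,0],"yaw":0}
    - {"translation":[0,0,0],"yaw":0}

```text
time: 11.02
eef_pos: [523.4, -123.4, 146.5]
tcp_rot: [-2.332, 1.57, 2.349]
force: [-0.1, -1.0, 0.2]
opening: 60.2
```

Run:
```python
from h import *
cv2.imwrite('pics/t9.png',cv2.resize(viewer.grab_frame('top')[130:230,170:350],None,fx=4.4,fy=4.4,interpolation=cv2.INTER_CUBIC))
```

```text
(no output)
```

View pics/t9.png

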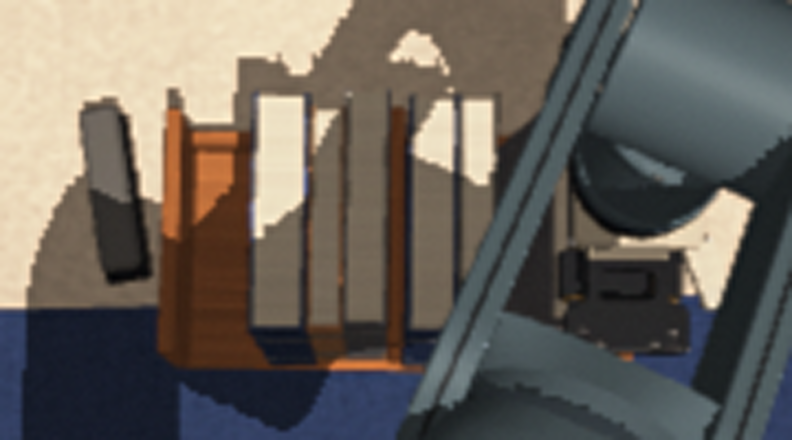

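Request:
arm_command:
  plan:
    - {"translation":[0,0.005,0],"yaw":0}
    - {"translation":[0,0.004,0],"yaw":0}
    - {"translation":[0,0.004,0],"yaw":0}
    - {"translation":[0,0.004,0],"yaw":0}
    - {"translation":[0,0,0],"yaw":0}
    - {"translation":[0,0,0],"yaw":0}

```text
time: 11.82
eef_pos: [523.6, -106.9, 146.6]
tcp_rot: [-1.697, 1.571, 2.984]
force: [0.1, 1.0, -0.5]
opening: 60.1
```

Run:
```python
from h import *
cv2.imwrite('pics/t10.png',cv2.resize(viewer.grab_frame('top')[130:230,170:350],None,fx=4.4,fy=4.4,interpolation=cv2.INTER_CUBIC))
```

```text
(no output)
```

View pics/t10.png

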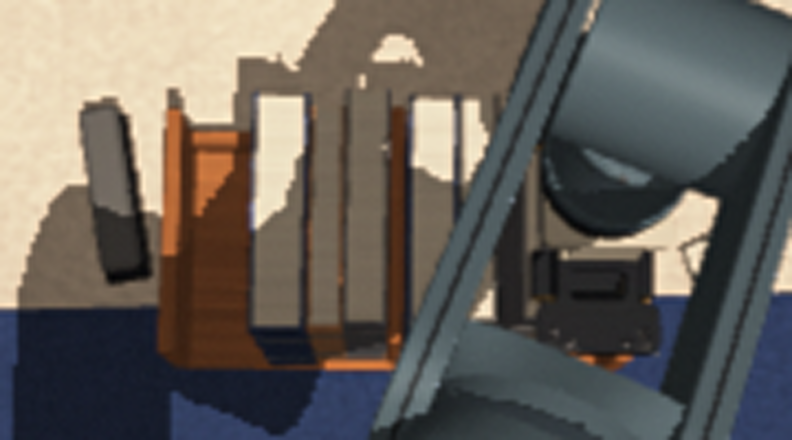

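Request:
arm_command:
  plan:
    - {"translation":[0,0.003,0],"yaw":0}
    - {"translation":[0,0.003,0],"yaw":0}
    - {"translation":[0,0.002,0],"yaw":0}
    - {"translation":[0,0,0],"yaw":0}
    - {"translation":[0,0,0],"yaw":0}

```text
time: 12.5
eef_pos: [523.6, -99.0, 146.6]
tcp_rot: [0.298, 1.571, -1.305]
force: [0.5, 1.4, 0.5]
opening: 60.6
```

Run:
```python
from h import *
cv2.imwrite('pics/t11.png',cv2.resize(viewer.grab_frame('top')[130:230,170:350],None,fx=4.4,fy=4.4,interpolation=cv2.INTER_CUBIC))
```

```text
(no output)
```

View pics/t11.png

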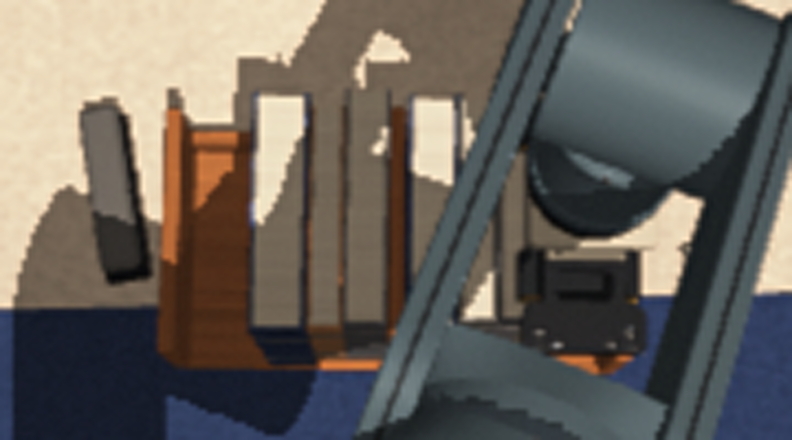

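It has tipped up against its neighbour (edge at columns ~500 and 530). Backing off to check.

Request:
arm_command:
  plan:
    - {"translation":[0,-0.005,0],"yaw":0}
    - {"translation":[0,-0.01,0],"yaw":0}
    - {"translation":[0,-0.03,0],"yaw":0}
    - {"translation":[0,-0.05,0],"yaw":0}
    - {"translation":[0,-0.05,0],"yaw":0}
    - {"translation":[0,0,0.05],"yaw":0}
    - {"translation":[0,0,0.05],"yaw":0}
    - {"translation":[0,0,0],"yaw":0}

```text
time: 13.55
eef_pos: [525.4, -246.5, 251.3]
tcp_rot: [0.96, 1.562, -0.643]
force: [-0.3, 0.1, -1.0]
opening: 60.8
```

Run:
```python
from h import *
cv2.imwrite('pics/t12.png',cv2.resize(viewer.grab_frame('top')[130:230,170:350],None,fx=4.4,fy=4.4,interpolation=cv2.INTER_CUBIC))
cv2.imwrite('pics/s12.png',cv2.resize(viewer.grab_frame('scene')[80:300,160:380],None,fx=2.6,fy=2.6,interpolation=cv2.INTER_CUBIC))
```

```text
(no output)
```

View pics/t12.png

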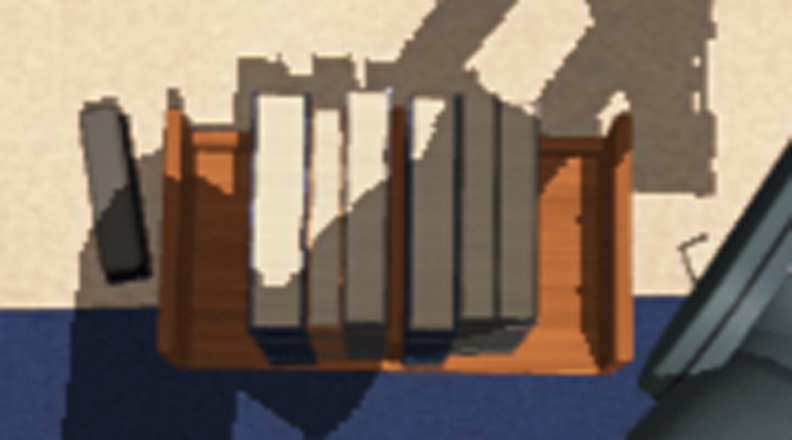

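View pics/s12.png

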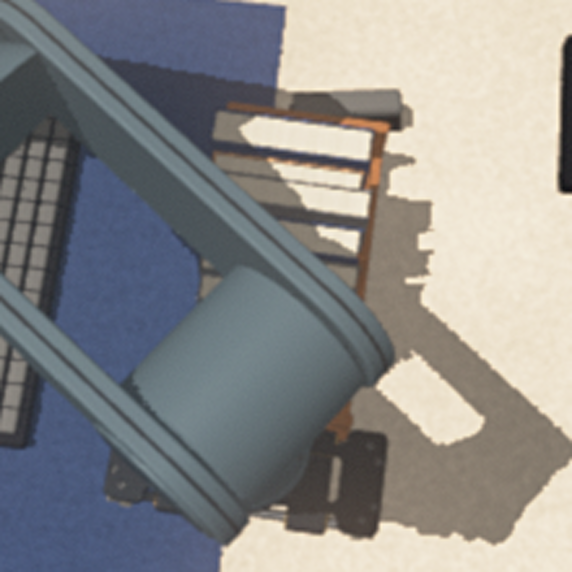

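Request:
arm_command:
  plan:
    - {"translation":[-0.025,-0.015,0.01],"yaw":0}
    - {"translation":[-0.03,-0.02,0],"yaw":0}
    - {"translation":[-0.03,-0.02,0],"yaw":0}
    - {"translation":[-0.03,-0.02,0],"yaw":0}
    - {"translation":[-0.03,-0.02,0],"yaw":0}
    - {"translation":[-0.03,-0.02,0],"yaw":0}
    - {"translation":[-0.03,-0.02,0],"yaw":0}
    - {"translation":[-0.03,-0.02,0],"yaw":0}
    - {"translation":[0,0,0],"yaw":0}
    - {"translation":[0,0,0],"yaw":0}

```text
time: 14.9
eef_pos: [288.6, -398.2, 255.4]
tcp_rot: [-2.927, 1.568, 1.752]
force: [-0.7, 0.3, 0.3]
opening: 60.6
```

Run:
```python
from h import *
t=viewer.grab_frame('top');s=viewer.grab_frame('scene')
cv2.imwrite('pics/t13f.png',t)
cv2.imwrite('pics/t13.png',cv2.resize(t[145:220,200:310],None,fx=7,fy=7,interpolation=cv2.INTER_CUBIC))
cv2.imwrite('pics/s13.png',cv2.resize(s[100:260,220:330],None,fx=3.7,fy=3.7,interpolation=cv2.INTER_CUBIC))
```

```text
(no output)
```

View pics/t13.png

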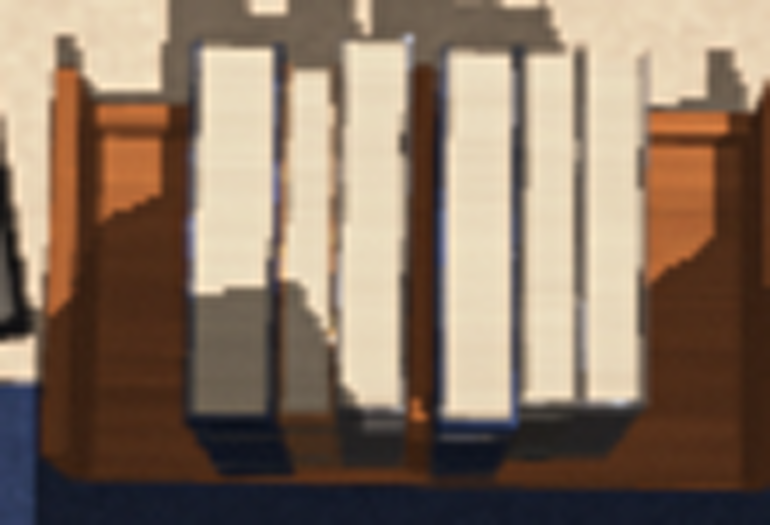

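View pics/s13.png

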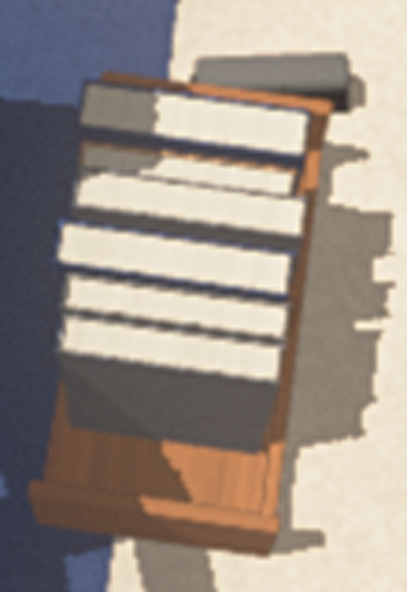

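View pics/t13f.png

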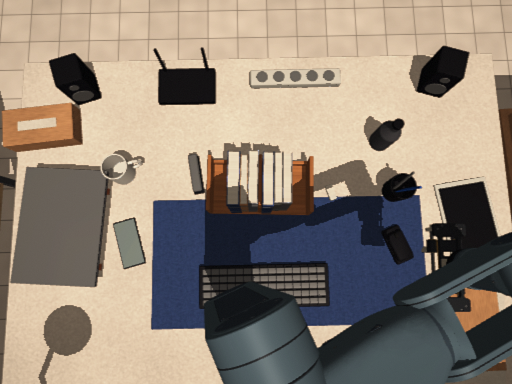

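Run:
```python
from h import *
f=lambda l:np.array(l,float)/7+[200,145]-.43
g=lambda l:np.array(l,float)/3.7+[220,100]-.37
print('R top cam top',back('top',f([(585,402),(645,404),(580,50),(648,55)]),198).tolist())
print('R foot front outer/inner',back('top',f([(605,457)]),6))
print('R scene: top outer f/b',back('scene',g([(60,350),(276,381)]),198),'foot',back('scene',g([(72,424),(265,453)]),6))
print('L top',back('top',f([(188,420),(272,416),(195,45),(282,46)]),221),'foot',back('top',f([(220,472),(290,474)]),6))
```

```text
R top cam top [[460.23194351206837, -54.51990763095166, 198.0], [458.9614164404814, -77.62361760106472, 198.0], [599.7370778394735, -57.01112997520914, 198.0000000000001], [597.1501700193442, -83.66792401774336, 198.0]]
R foot front outer/inner [[459.3 -77.8   6. ]]
R scene: top outer f/b [[459.9 -76.2 198. ]
 [595.1 -81.  198. ]] foot [[459.3 -73.9   6. ]
 [602.9 -79.7   6. ]]
L top [[453.6  96.9 221. ]
 [454.5  65.3 221. ]
 [598.7  92.7 221. ]
 [597.6  59.3 221. ]] foot [[456.2  98.4   6. ]
 [454.6  66.4   6. ]]
```

Both books measure upright: top and foot edges agree within about 2–4 mm over roughly 200 mm. The robot is clear of everything, so I'm handing in.

```bash
python3 -c "
from rig import ctrl
print(ctrl.finish_job())"
```

```text
the job is handed in; nothing more can be done
None
```

Both slumped books now stand upright beside their neighbours. I pushed each one sideways by its overhanging top with the outside of the half-open fingers, then backed the arm away. I handed the job in at about 15 s of the 58 s allowed; it reports no verdict.

- **Tilt:** For both books, the top and foot edges seen by the cameras agree within about 2–4 mm over 190–215 mm. That is roughly 0.02 rad, against the 0.1 rad limit.
- **Position:** The centre of each foot is about 72 mm from the rack's middle and roughly centred in depth. Both books are aligned with the rack by eye.
- **Other things:** In the last pictures the four upright books, the stapler and the other objects outside the rack looked unmoved. The eraser was partly in shadow, and I judged all of these by eye rather than measuring them.
- **Forces:** Contact force stayed under about 7 N at every reading I took. The arm was well clear of everything at the end, and no check failed.

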